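# Set a brass stud with sprung tongs

## Robot

A 6-joint arm with a two-finger parallel gripper is mounted at the origin on the work surface. World frame = base frame: x ahead of the robot, y to its left, z up, the work surface at z = 0. Lengths are in mm, angles in rad, forces in N, time in s.
With the tool pointing down it reaches from about 325 to 875 mm from the base axis. Payload 4.4 kg.
Tool frame: the origin (TCP) lies midway between the tips of the shut fingers; the grasp point (between the pads) lies 19 mm behind it; z points along the fingers, x is the direction in which the jaws open and shut, and the axes are right-handed (so a half turn about z gives the same grasp; the last joint's range is limited). The gripper opens to 85 mm and grips with 20 to 120 N. Pads are 22 mm wide; open, the fingers measure 114 mm over their backs; the gripper's body (76 mm by 85 mm) begins 54 mm behind the grasp point. The pads swing forward as they close: fully open they stand 13 mm farther back than shut.
Start: joints at [-1.484, 0.207, 1.542, -0, 1.393, -0.15], TCP at [135.437, -558.824, 231.282] pointing down, gripper open.
Joint ranges: [-2.73, 2.73], [-0.86, 2.22], [0.23, 2.46], [-1.11, 4.25], [0.08, 2.63], [-2.82, 2.82]. Speed limits (rad/s): [2.79, 2.79, 3.14, 3.14, 3.14, 3.14].

## Interface

Orientations are given as [roll, pitch, yaw] about the fixed x, y, z axes, in that order (R = Rz(yaw) Ry(pitch) Rx(roll)).
In Python, from station import * gives the robot as it stands. The module is installed in compiled form; this text tells all that it offers.
- The arm moves only by the shell command python3 -m pendant 'ROWS' [OPENING] [FORCE]. ROWS is text: rows parted by semicolons, each of 6 numbers parted by spaces: the shift along the tool's x, y, z normalised to -1 to 1, where 1 is 20 cm, then the turn, a rotation vector about the tool's x, y, z normalised to -1 to 1, where 1 is 60 degrees. A call has 1 to 12 rows; each row shifts and turns the commanded pose from where the row before left it, along the tool's axes as they then stand; what a row does not reach is not made up. A row lasts 1/8 s, in which the tool goes at most 62.5 mm and 10.7 degrees, less where a joint would pass 70% of its speed; a pose out of reach is approached as far as the arm can. A call with a number of a shift or a turn outside -1 to 1 is refused whole. A call with a gripper value outside its range is refused whole. OPENING is the opening, from 0 (shut) to 1 (fully open), set as the call begins (- or left out, the last holds). The fingers move at their own pace and stop on an object; FORCE is the grip in N (left out, the last holds). Time passes only in rows, so rows that do not move let the fingers close. It gives the time, the measured TCP pose, the force and the opening at its end, in the units of the state.
- read_state(): the state, without advancing time (a new reading comes with each control period).
- snapshot(name): name is "scene" or "side" or "wrist"; returns (picture, depth): 400x640x3 uint8, blue, green, red; 400x640 float32, mm along the optical axis (not along the pixel's ray), 0 where there is no reading.
- calibration(name): a dict with "fx", "fy", "cx", "cy" (pixels), "pose" (4x4, takes a point from camera to world coordinates). Camera axes: x right, y up, looking along -z (the intrinsics and any distortion apply to the point x, -y, -z); pixel columns grow to the right and rows downward; lengths in mm; the calibration is good to about 2 mm. A picture is of the moment at which its call begins: read the wrist's pose just before it. calibration takes no time and is no camera call; for the wrist camera it gives the pose at the moment of the call.
- hand_in(): hands the job in, once; it reports no verdict.
The state is a dict: "time": time; "joint_positions": joint angles; "dq": joint speeds; "joint_efforts": joint torques, N m; "position": TCP position; "orientation": TCP orientation; "contact_force": force on the tool from outside, world axes, zero at the start; "wrist_torque": the same for the moment, N m; "finger_gap": opening from 0.0 (shut) to 1.0 (fully open).
Only numpy, scipy, OpenCV 4.12 (cv2) and the standard library are available. Lean on these libraries where they do the work, as an engineer would, in place of code of your own. Each camera call takes 0.05 s, during which the arm holds its last target. There are 200 camera calls.

## Task

Take the sprung tongs from their wooden holder, grip the brass stud in the blue rack with them, gently feel its shank into the hole of the raised sleeve at the corner of the nail-art panel without pushing the sleeve down yet, then, still with the tongs, press the stud until the sleeve is flush with its plate, firmly but without force. Let go of it and stand the tongs back in their holder. Handle the stud only with the tongs, and leave everything else where it is.

Things in the scene. Friction and masses are not known exactly. Their poses are not given: they have to be found in the camera images.
- tongs: sprung tongs, 100 g, upright, jaws down. Origin midway between the two legs at the underside of the black finger rests; z up, y the line along which the legs close. A finger rest (22 mm along x, 4 mm thick) sticks out 8 mm from each leg. The steel legs reach 55 mm below the origin, outside width 44 mm when open. A guide block between the grips ends 43 mm, the thin bow 53 mm above the origin
- tongs_grip (a point): middle of the tongs' yellow grips, 25 mm above their origin, same axes. The grips reach from 4 to 42 mm above the origin; their flat outer faces, 20 mm wide along x, are 48 mm apart when sprung open. Take them from above across these faces, fingertips 5 to 10 mm above the finger rests. Squeezed to 40 to 43 mm apart the tongs are held with open jaws; at 26 mm they grip a stud; let out to 48 mm they drop
- tongs_tip (a point): point midway between the lower ends of the jaws, 55 mm below the tongs' origin; z up. Each jaw is a V notch (120 degrees) in the lowest 14 mm of its leg; they face each other along y, 36 mm apart (notch to notch) when sprung open. Both legs move alike and stay parallel: squeezing the grips by some mm closes the jaws by as many. In the fingers the tongs may slowly creep or lean by a few mm
- leg_a (a joint): how far each leg of the tongs is squeezed inwards, m: 0 sprung open, 0.011 with a stud's post between the jaws, 0.013 at most. The spring pushes each leg out with 6 N when open, 9 N on a stud
- holder_slot (a point): centre of the slot in the wooden tongs holder, at its top face, 75 mm above the table; slot 50 mm along y, 34 mm along x. The legs hang in the slot and the finger rests lie on the top, so that the tongs' origin is at this point (within the slot's play), their y along its y, either way round. Holder 75 by 120 mm, free space below the slot
- stud: brass stud, about 40 g, standing in the blue rack. Origin on its axis at the underside of its collar, z up. Collar 20 mm across, 4 mm thick; above it a post 12 mm across, up to 24 mm above the origin; below it a shank 8 mm across, 14 mm long, foot chamfered. In the rack (holes 10 mm wide, 55 mm apart) the collar lies on the rack's top, 30 mm above the table
- mark (a point): where the sleeve's hole ought to be, at the top of the dark mounting plate (58 mm square, 3 mm thick, on the panel's top), z up. Plate and sleeve were fitted by hand: the true hole lies up to 6 mm off this point along the panel's x and up to 6 mm along its y, so feel (or look) for it. Sleeve: aluminium, 28 mm square, its top 8 mm above this point at the start; through hole 9.6 mm wide, edge chamfered 1 mm
- sleeve (a joint): how far the sleeve has been pressed down, m: 0 raised at the start, 0.008 flush with its plate and against its firm stop. It moves only under about 14 N, then stays where it is left: feel for the hole with less than that, as the shank must go in while the sleeve is up (pressed less than 3 mm). The sleeve splits if the stud pushes on it with more than 45 N
- panel: grey panel, 240 (x) by 200 (y) by 24 mm, fixed; origin at the centre of its underside. The sleeve is near its corner at x -80, y -60 mm; set brass studs, up to 24 mm above its face, in the other three corners; a nailed ornament in the middle
- stud_black: black stud of the same shape in the rack; leave it alone
- stud_steel: grey steel stud of the same shape in the rack; leave it alone
- hammer: hammer lying on the table; leave it
- tape: blue roll of tape, 68 mm across, 19 mm high; leave it
- glue: white bottle, 130 mm tall; leave it
- pin_jar: amber jar, 75 mm tall; leave it
- tin: red open tin, 72 mm across, 50 mm tall; leave it
- cork_block: cork block, 90 by 60 by 35 mm; leave it
Mind the look-alikes: they are no part of the job. There is more than one size of the tongs; the job needs the larger.

How it is judged:
By the outcome, as a careful person would: the job done as asked, in the order asked, and still so for the second after the job is handed in, with the robot touching nothing.
It also fails if it takes over 72 s, if anything falls off the work surface, if the arm or the gripper's body presses on something with over 40 N, if the wrist force passes 120 N, or if a joint passes its speed limit or range.

## Working session

There is one attempt and no reset: what is moved stays moved. The work goes in short steps, Python scripts to look and compute and a shell command to move; the robot and the scene stay as the last step left them, time stands still between calls to the robot, and variables do not carry over. Pictures are saved under pics/ and viewed, about 8 in all and at most 12, crops included, and the job is handed in when it is done.

```bash
mkdir -p pics; cat > h.py <<'E'
from station import *
import numpy as np, cv2
def ray(cal,u,v):
    d=np.array([(u-cal["cx"])/cal["fx"],-(v-cal["cy"])/cal["fy"],-1.0]); P=np.array(cal["pose"]); return P[:3,3],P[:3,:3]@d
def onz(cal,u,v,z):
    o,d=ray(cal,u,v); return o+d*(z-o[2])/d[2]
def pt(cal,u,v,dep):
    o,d=ray(cal,u,v); return o+d*dep
def proj(cal,p):
    P=np.array(cal["pose"]); q=P[:3,:3].T@(np.array(p,float)-P[:3,3]); return cal["cx"]+cal["fx"]*q[0]/-q[2], cal["cy"]-cal["fy"]*q[1]/-q[2]
def cloud(cal,D):
    v,u=np.mgrid[:D.shape[0],:D.shape[1]]; P=np.array(cal["pose"])
    d=np.stack([(u-cal["cx"])/cal["fx"],-(v-cal["cy"])/cal["fy"],-np.ones(u.shape)],-1)*D[...,None]
    return d@P[:3,:3].T+P[:3,3]
E
python3 - <<'E'
from h import *
print(read_state())
for n in("scene","side","wrist"):
    c=calibration(n);p,d=snapshot(n);cv2.imwrite(f"pics/{n}0.png",p);np.save(f"pics/{n}0.npy",d)
    print(n,{k:(np.round(v,3).tolist()) for k,v in c.items()})
E
```

```text
{'time': 0.0, 'joint_positions': array([-1.48348825e+00,  2.07465661e-01,  1.54296218e+00,  3.80488251e-06,
        1.39347928e+00, -1.50526288e-01]), 'dq': array([ 6.51425890e-04,  1.16198125e-04, -1.31838641e-03, -8.08252237e-05,
       -5.64021654e-04, -5.53380155e-04]), 'joint_efforts': array([-2.44399789e-04, -3.83028460e+01, -2.91594726e+01, -8.31994066e-05,
        1.05090442e-02,  2.25655612e-05]), 'position': array([ 135.37805286, -558.05947734,  230.09592363]), 'orientation': array([-3.14124188e+00,  2.28773711e-03, -1.33296223e+00]), 'contact_force': array([ 0.54105253,  0.04800464, -0.27163791]), 'wrist_torque': array([-0.019749  ,  0.0163099 , -0.03257404]), 'finger_gap': 0.9975742491889285}
scene {'fx': 422.936, 'fy': 422.936, 'cx': 314.446, 'cy': 203.229, 'pose': [[0.172, -0.653, 0.737, 1378.046], [0.985, 0.122, -0.121, -47.354], [-0.011, 0.747, 0.665, 809.643], [0.0, 0.0, 0.0, 1.0]]}
side {'fx': 417.415, 'fy': 417.415, 'cx': 320.714, 'cy': 201.359, 'pose': [[0.977, 0.139, -0.163, 348.617], [-0.214, 0.665, -0.715, -878.872], [0.009, 0.733, 0.68, 1011.072], [0.0, 0.0, 0.0, 1.0]]}
wrist {'fx': 281.184, 'fy': 281.184, 'cx': 319.794, 'cy': 198.157, 'pose': [[0.236, 0.935, 0.264, 203.636], [-0.972, 0.228, 0.062, -542.397], [-0.002, -0.271, 0.962, 372.131], [0.0, 0.0, 0.0, 1.0]]}
```

View pics/scene0.png

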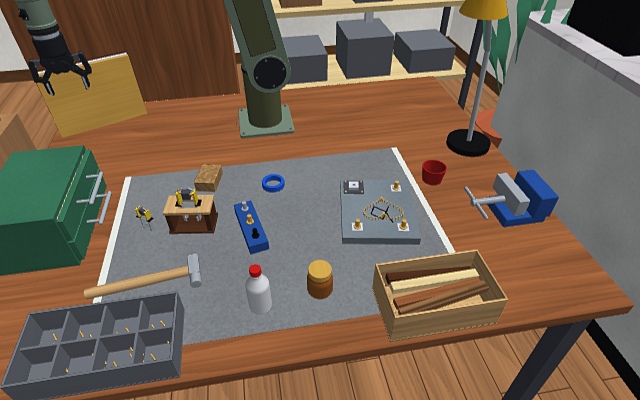

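View pics/side0.png

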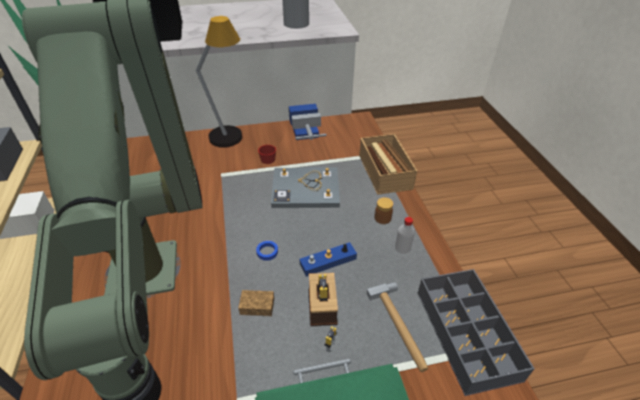

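Scene view: the larger tongs stand in the wooden holder at about (187,198); a small pair lies or stands at (145,215) and isn't ours. The blue rack holds steel (245,206), brass (250,219) and black (255,234). The raised sleeve is at (353,187). The next step is coarse positions and an enlarged crop.

```bash
python3 - <<'E'
from h import *
c=calibration("scene");D=np.load("pics/scene0.npy");X=cloud(c,D);p=cv2.imread("pics/scene0.png")
def reg(n,u0,u1,v0,v1,z0,z1):
    S=X[v0:v1,u0:u1].reshape(-1,3);S=S[(S[:,2]>z0)&(S[:,2]<z1)]
    r=cv2.minAreaRect(S[:,:2].astype(np.float32));print(n,len(S),np.round(S.mean(0),1),np.round(r[0],1),np.round(r[1],1),round(r[2],1))
reg("holder top",160,222,185,240,68,82)
reg("tongs top",170,205,180,212,95,150)
reg("small",130,158,200,230,20,150)
reg("rack top",228,275,195,255,26,34)
reg("panel top",335,425,172,250,20,28)
reg("sleeve",338,372,172,200,29,42)
for n,u,v in(("steel",245,206),("brass",250,219),("black",255,234)):print(n,X[v,u],onz(c,u,v,54))
a=cv2.resize(p[165:265,125:285],None,fx=4.5,fy=4.5,interpolation=cv2.INTER_CUBIC);cv2.imwrite("pics/crop1.png",a)
E
```

```text
holder top 712 [ 512.6 -237.5   74.6] [ 504.7 -238.9] [121.3  74.3] 80.5
tongs top 204 [ 507.7 -237.8  111. ] [ 505.1 -239.2] [49.8 24.5] 77.8
small 187 [ 501.4 -358.7   52.7] [ 498.6 -359.9] [49.1 17.2] 54.5
rack top 743 [564.7 -85.4  30. ] [555.9 -86.5] [172.8  50.9] 11.4
panel top 3965 [565.5 262.4  24. ] [543.4 292. ] [252.4 275.1] 78.8
sleeve 84 [461.3 218.2  33.4] [463.1 215.7] [54.9 54.3] 78.2
steel [507.69904336 -94.81441661  45.98842025] [516.82994147 -94.31650045  54.        ]
brass [563.83536702 -84.38969269  48.42249646] [569.80113055 -84.11832736  54.        ]
black [615.35184601 -75.45912098  42.95874405] [626.33563668 -75.05436488  54.        ]
```

View pics/crop1.png

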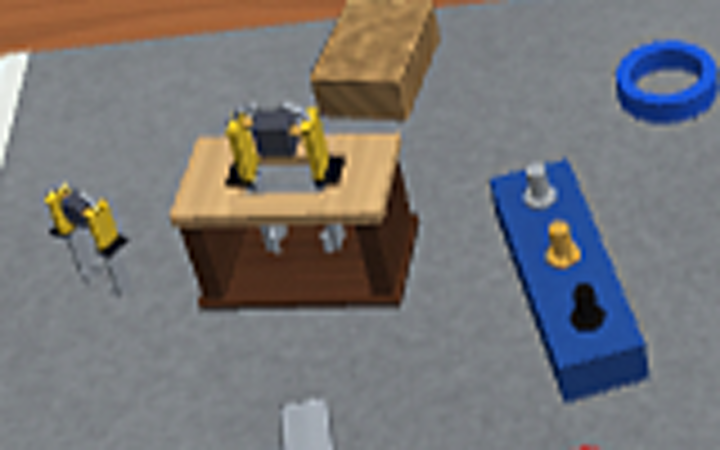

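The crop confirms it: the large tongs are in the holder (crop 275,150), the smaller pair at (85,230) is the look-alike, and brass is the middle stud in the rack (crop 562,245). I'll check clearances on the way and cross-check with the side camera.

```bash
python3 - <<'E'
from h import *
c=calibration("scene");X=cloud(c,np.load("pics/scene0.npy")).reshape(-1,3)
m=(X[:,1]<-300)&(X[:,0]>100)&(X[:,0]<750)&(X[:,2]>60)&(X[:,2]<300)
S=X[m]
for y in range(-700,-290,50):
    s=S[(S[:,1]>=y)&(S[:,1]<y+50)]
    if len(s):print(y,len(s),"x",s[:,0].min().round(),s[:,0].max().round(),"z",np.percentile(s[:,2],99).round())
cs=calibration("side");Ds=np.load("pics/side0.npy");X2=cloud(cs,Ds)
def reg(n,u0,u1,v0,v1,z0,z1,X=X2):
    S=X[v0:v1,u0:u1].reshape(-1,3);S=S[(S[:,2]>z0)&(S[:,2]<z1)]
    r=cv2.minAreaRect(S[:,:2].astype(np.float32));print(n,len(S),np.round(S.mean(0),1),np.round(r[0],1),np.round(r[1],1),round(r[2],1))
reg("holder top",300,345,265,330,68,82)
reg("tongs top",305,340,260,310,95,150)
reg("small",315,345,318,355,20,150)
reg("rack top",295,362,240,275,26,34)
reg("panel top",268,345,163,210,20,28)
reg("sleeve",270,295,183,206,29,42)
X1=X=cloud(c,np.load("pics/scene0.npy"));reg("panel scene",338,425,180,245,22,26,X1)
S=X1[165:265,125:175].reshape(-1,3);
E
```

```text
-700 809 x 299.0 605.0 z 163.0
-650 2239 x 135.0 606.0 z 296.0
-600 2330 x 147.0 605.0 z 273.0
-550 3513 x 114.0 605.0 z 292.0
-500 744 x 111.0 601.0 z 296.0
-400 61 x 482.0 513.0 z 77.0
-350 24 x 501.0 532.0 z 77.0
holder top 778 [ 499.9 -247.7   73.1] [ 497.3 -265.2] [176.2  70. ] 81.1
tongs top 138 [ 499.8 -244.3  111.7] [ 501.2 -240.5] [48.8 18.3] 77.9
small 198 [ 494.2 -346.1   48.6] [ 489.  -336.3] [91.2 55.9] 77.2
rack top 548 [550.7 -89.6  28.7] [552.9 -88. ] [171.3  55.5] 11.1
panel top 1701 [547.1 254.6  22.7] [548.6 262.9] [205.3 240.1] 79.6
sleeve 49 [456.4 218.2  32.5] [459.9 218.4] [38.4 35.9] 5.8
panel scene 3176 [568.2 263.2  24. ] [554.  263.4] [200.6 243.1] 78.9
```

```bash
cat >> h.py <<'E'
from scipy.spatial.transform import Rotation as Ro
def go(target,yaw=None,n=1):
    """print normalised tool-axis shift total (in present axes) and the turn, to bring TCP to target, pointing down; yaw deg"""
    s=read_state();R=Ro.from_euler("xyz",s["orientation"]);d=R.inv().apply(np.array(target)-s["position"])
    print("t",round(s["time"],2),"pos",np.round(s["position"],1),"rpy",np.round(np.degrees(s["orientation"]),2),"F",np.round(s["contact_force"],1),"gap",round(s["finger_gap"],3))
    print("shift mm",np.round(d,1),"per row",np.round(d/200/n,4))
    if yaw is not None:
        G=Ro.from_euler("xyz",[180,0,yaw],degrees=True);w=np.degrees((R.inv()*G).as_rotvec());print("turn deg",np.round(w,2),"norm/row",np.round(w/60/n,4)); print("shift after turn",np.round(G.inv().apply(np.array(target)-s["position"])/200/n,4))
E
python3 -m pendant '0 0 0 0 0 0.1; -0.111 -0.2165 0 0 0 0.1; -0.111 -0.2165 0 0 0 0.1;-0.11 -0.21 0 0 0 0.1' 1 60; python3 -c "
from h import *
go([503,-240,220],-99.5,7)"
```

```text
time: 0.65
position: [262.5, -487.8, 230.9]
orientation: [3.141, 0.001, -1.756]
contact_force: [0.2, -1.2, 0.6]
finger_gap: 1.001
t 0.65 pos [ 262.5 -487.8  230.9] rpy [ 1.7998e+02  4.0000e-02 -1.0061e+02] F [ 0.2 -1.2  0.6] gap 1.001
shift mm [-287.8 -190.8   11. ] per row [-0.2056 -0.1363  0.0079]
turn deg [ 0.02  0.04 -1.11] norm/row [ 0.      0.0001 -0.0026]
shift after turn [-0.2029 -0.1402  0.0078]
```

```bash
python3 -m pendant '-0.205 -0.138 0.015 0 0 0;-0.205 -0.138 0.015 0 0 0;-0.205 -0.138 0.015 0 0 0;-0.205 -0.138 0.015 0 0 0;-0.205 -0.138 0.015 0 0 0;-0.205 -0.138 0.015 0 0 0;-0.205 -0.138 0.015 0 0 0;0 0 0 0 0 0;0 0 0 0 0 0'; cat > look.py <<'E'
from h import *
import sys
n=sys.argv[1]; c=calibration("wrist");p,d=snapshot("wrist");cv2.imwrite(f"pics/{n}.png",p);np.savez(f"pics/{n}.npz",d=d,**{k:np.array(v) for k,v in c.items()})
E
python3 look.py w1; python3 - <<'E'
from h import *
go([503,-240,190],-99.5)
f=np.load("pics/w1.npz");X=cloud(f,f["d"]);p=cv2.imread("pics/w1.png");h=cv2.cvtColor(p,cv2.COLOR_BGR2HSV)
y=(cv2.inRange(h,(22,120,60),(35,255,255))>0)&(X[...,2]>80)&(X[...,2]<125)
n,l,s,ce=cv2.connectedComponentsWithStats(y.astype(np.uint8))
for i in range(1,n):
    if s[i,4]>30:
        S=X[l==i];r=cv2.minAreaRect(S[S[:,2]>110][:,:2].astype(np.float32)) if (S[:,2]>110).sum()>5 else None
        print(s[i],np.round(S.mean(0),1),np.round(S.min(0),1),np.round(S.max(0),1),r)
t=(abs(X[...,2]-75)<3);r=cv2.minAreaRect(X[t][:,:2].astype(np.float32));print("top",t.sum(),r)
t=(X[...,2]>105)&(X[...,2]<135);r=cv2.minAreaRect(X[t][:,:2].astype(np.float32));print("tongs",t.sum(),r,X[t][:,2].max())
E
```

```text
time: 1.78
position: [502.9, -241.4, 209.9]
orientation: [3.14, -0.0, -1.751]
contact_force: [-0.4, -0.3, 0.5]
finger_gap: 0.999
t 1.82 pos [ 502.7 -242.   210.1] rpy [ 1.7996e+02 -2.0000e-02 -1.0041e+02] F [-0.2 -0.6 -0.9] gap 1.0
shift mm [-2.   0.  20.1] per row [-0.0101  0.0002  0.1003]
turn deg [ 0.04 -0.02 -0.91] norm/row [ 0.0007 -0.0003 -0.0152]
shift after turn [-1.010e-02  1.000e-04  1.003e-01]
[289 183  15  20 167] [ 513.  -220.3  107. ] [ 498.5 -227.6   80. ] [ 516.8 -215.8  117.8] ((512.6356201171875, -221.40496826171875), (8.932537078857422, 11.897845268249512), 4.594461441040039)
[336 182   9  31 197] [ 502.9 -259.9  110.7] [ 490.  -263.6   81.2] [ 510.4 -255.2  119.5] ((500.2475280761719, -259.4849853515625), (6.020499229431152, 20.324737548828125), 80.74910736083984)
[290 205   8   9  52] [ 500.3 -217.3  116. ] [ 496.6 -219.8  110.1] [ 505.  -214.3  117.6] ((500.84033203125, -217.14097595214844), (5.632599353790283, 8.108454704284668), 85.46147155761719)
top 7034 ((459.2913513183594, -341.7870788574219), (336.30059814453125, 296.8176574707031), 87.726806640625)
tongs 12735 ((451.5833740234375, -358.06463623046875), (289.0818176269531, 293.86590576171875), 89.86031341552734) 134.99663622146272
```

View pics/w1.png

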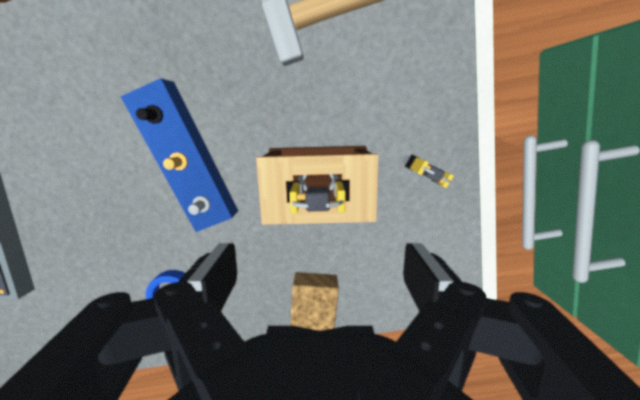

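The wrist view shows the holder at (318,188) with the tongs upright in it, the rack at (180,155) and the small tongs at (430,170). Next, measurements within the holder region.

```bash
python3 - <<'E'
from h import *
f=np.load("pics/w1.npz");X=cloud(f,f["d"]);p=cv2.imread("pics/w1.png")
def rect(n,sl,z0,z1):
    S=X[sl].reshape(-1,3);S=S[(S[:,2]>z0)&(S[:,2]<z1)];r=cv2.minAreaRect(S[:,:2].astype(np.float32));print(n,len(S),np.round(r[0],1),np.round(r[1],1),round(r[2],1),"zmed",np.median(S[:,2]).round(1),"max",S[:,2].max().round(1))
H=np.s_[140:235,250:385]
rect("top",H,72,78);rect("tongs",H,100,140);rect("grips",H,108,118.5)
rect("rack",np.s_[70:235,115:245],27,33)
for n,(u,v) in dict(brass=(173,161),steel=(196,207)).items():
    sl=np.s_[v-12:v+12,u-14:u+14];rect(n+" post",sl,50,60);rect(n+" collar",sl,32,60)
print(onz(f,318,188,75),[np.round(onz(f,u,v,75),1) for u,v in((258,157),(378,154),(379,222),(262,223))])
E
```

```text
top 5862 [ 503.1 -238.6] [120.3  70.4] 81.1 zmed 74.4 max 78.0
tongs 1087 [ 503.5 -238.8] [48.  20.3] 81.0 zmed 116.7 max 128.3
grips 839 [ 503.5 -238.8] [48.  20.3] 81.0 zmed 116.5 max 118.5
rack 5785 [555.2 -85.9] [170.6  52. ] 11.1 zmed 29.4 max 33.0
brass post 113 [555.1 -86.4] [11.7 11. ] 79.9 zmed 53.4 max 55.3
brass collar 304 [555.3 -88. ] [19.6 15.5] 4.7 zmed 42.2 max 55.3
steel post 96 [501.3 -97.5] [11.3 10.9] 49.3 zmed 53.5 max 55.3
steel collar 265 [502.  -98.7] [19.1 16.7] 25.5 zmed 41.7 max 55.3
[ 505.74076611 -240.07685674   75.        ] [array([ 547.1, -187.8,   75. ]), array([ 528.9, -304.1,   75. ]), array([ 458.2, -296.3,   75. ]), array([ 479.1, -175.4,   75. ])]
```

```bash
python3 -m pendant '0 0 0.2 0 0 -0.0235;0 0 0.2 0 0 0;0 0 0.1 0 0 0;0 0 0 0 0 0' 1 60; python3 -c "
from h import *
go([503.5,-238.8,82],-99.0)"
```

```text
time: 2.33
position: [501.0, -241.7, 108.3]
orientation: [3.137, 0.002, -1.73]
contact_force: [-0.7, 0.4, -0.2]
finger_gap: 1.005
t 2.33 pos [ 501.  -241.7  108.3] rpy [ 1.7974e+02  1.1000e-01 -9.9100e+01] F [-0.7  0.4 -0.2] gap 1.005
shift mm [-3.2 -2.2 26.3] per row [-0.016  -0.0108  0.1316]
turn deg [ 0.26  0.11 -0.1 ] norm/row [ 0.0043  0.0018 -0.0017]
shift after turn [-0.0162 -0.0103  0.1316]
```

```bash
python3 -m pendant '-0.016 -0.01 0.06 0 0 0;0 0 0.067 0 0 0;0 0 0 0 0 0;0 0 0 0 0 0' 1 60; python3 -c "
from h import *
go([503.5,-238.8,82],-99.0)"; python3 -m pendant '0 0 0 0 0 0;0 0 0 0 0 0;0 0 0 0 0 0;0 0 0 0 0 0;0 0 0 0 0 0' 0.49 60; python3 -c "
from h import *
go([503.5,-238.8,82],-99.0)"
```

```text
time: 2.82
position: [506.0, -238.6, 85.1]
orientation: [-3.141, -0.0, -1.727]
contact_force: [0.5, -0.7, -0.3]
finger_gap: 0.999
t 2.83 pos [ 506.  -238.6   85.1] rpy [-1.7998e+02 -1.0000e-02 -9.8960e+01] F [ 0.5 -0.7 -0.3] gap 0.999
shift mm [0.6 2.5 3.1] per row [0.0028 0.0123 0.0153]
turn deg [-0.02 -0.01  0.04] norm/row [-0.0003 -0.0001  0.0007]
shift after turn [0.0029 0.0123 0.0153]
time: 3.45
position: [506.7, -239.1, 86.1]
orientation: [-3.139, -0.001, -1.727]
contact_force: [0.0, 0.6, 5.9]
finger_gap: 0.497
t 3.45 pos [ 506.7 -239.1   86.1] rpy [-1.7988e+02 -5.0000e-02 -9.8960e+01] F [0.  0.6 5.9] gap 0.497
shift mm [0.2 3.2 4.1] per row [0.0012 0.0161 0.0205]
turn deg [-0.12 -0.05  0.04] norm/row [-0.0021 -0.0008  0.0006]
shift after turn [0.0012 0.0161 0.0206]
```

```bash
python3 -m pendant '0 0 0 0 0 0;0 0 0 0 0 0;0 0 0 0 0 0;0 0.016 0.022 0 0 0;0 0 0 0 0 0;0 0 0 0 0 0' 1 60; python3 -m pendant '0 0 0 0 0 0;0 0 0 0 0 0;0 0 0 0 0 0;0 0 0 0 0 0;0 0 0 0 0 0' 0.49 60; python3 -c "
from h import *
go([503.5,-238.8,82],-99.0)"
```

```text
time: 4.2
position: [502.5, -238.0, 80.3]
orientation: [3.141, 0.0, -1.727]
contact_force: [0.7, 0.1, 0.0]
finger_gap: 0.998
time: 4.82
position: [503.4, -238.5, 81.4]
orientation: [-3.14, -0.001, -1.727]
contact_force: [0.7, 0.5, 6.3]
finger_gap: 0.496
t 4.83 pos [ 503.4 -238.5   81.4] rpy [-1.799e+02 -4.000e-02 -9.897e+01] F [0.7 0.5 6.3] gap 0.496
shift mm [ 0.3 -0.2 -0.6] per row [ 0.0015 -0.0008 -0.0031]
turn deg [-0.1  -0.04  0.03] norm/row [-0.0016 -0.0006  0.0005]
shift after turn [ 0.0014 -0.0008 -0.0031]
```

```bash
python3 -m pendant '0 0 -0.05 0 0 0;0 0 -0.1 0 0 0;0 0 -0.15 0 0 0;0 0 -0.15 0 0 0;0 0 -0.1 0 0 0;0 0 0 0 0 0;0 0 0 0 0 0'; python3 look.py w2; python3 -c "
from h import *
go([555.2,-86.1,190],-99.0,4)
f=np.load('pics/w2.npz');X=cloud(f,f['d']);S=X[100:300,200:440].reshape(-1,3);T=read_state()['position']
S=S[(S[:,2]>T[2]+18)&(S[:,2]<T[2]+60)&(np.hypot(*(S-T)[:,:2].T)<40)];print(len(S),S[:,2].max(),cv2.minAreaRect(S[:,:2].astype(np.float32)))
cv2.imwrite('pics/w2c.png',cv2.imread('pics/w2.png')[80:400,120:520])"
```

```text
time: 5.7
position: [501.8, -237.5, 189.2]
orientation: [3.139, 0.001, -1.727]
contact_force: [0.8, 0.4, -1.2]
finger_gap: 0.49
t 5.75 pos [ 501.6 -237.4  188.8] rpy [ 1.7983e+02  8.0000e-02 -9.8970e+01] F [ 0.6  0.2 -1.7] gap 0.494
shift mm [-157.8  -29.3   -1.1] per row [-0.1973 -0.0366 -0.0013]
turn deg [0.17 0.08 0.03] norm/row [0.0007 0.0003 0.0001]
shift after turn [-0.1973 -0.0365 -0.0015]
8299 248.81109270197248 ((505.3029479980469, -237.91246032714844), (78.04659271240234, 24.175861358642578), 80.86498260498047)
```

View pics/w2c.png

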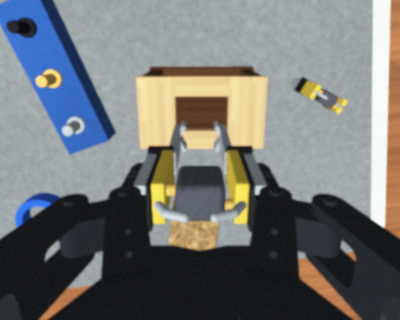

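```bash
python3 -m pendant '-0.16 -0.03 0 0 0 0;-0.16 -0.03 0.05 0 0 0;-0.16 -0.03 0.1 0 0 0;-0.16 -0.03 0.1 0 0 0;-0.15 -0.026 0.1 0 0 0;0 0 0 0 0 0;0 0 0 0 0 0'; python3 look.py w3; python3 - <<'E'
from h import *
go([555.2,-86.1,97],-99.0)
f=np.load('pics/w3.npz');T=read_state()['position'];p=cv2.imread('pics/w3.png');X=cloud(f,f["d"])
print("tip px",proj(f,T-[0,0,61.4]),"stud top px",proj(f,[555.2,-86.1,54]))
a=cv2.resize(p[120:270,220:420],None,fx=4,fy=4,interpolation=cv2.INTER_CUBIC);cv2.imwrite('pics/w3c.png',a)
E
```

```text
time: 6.62
position: [555.7, -86.8, 119.8]
orientation: [3.14, -0.0, -1.727]
contact_force: [0.0, 1.0, -0.4]
finger_gap: 0.49
t 6.67 pos [556.1 -87.3 120.5] rpy [-1.800e+02 -3.000e-02 -9.899e+01] F [ 0.2 -0.7 -1. ] gap 0.49
shift mm [-1.1  1.1 23.5] per row [-0.0053  0.0054  0.1176]
turn deg [-0.   -0.03  0.01] norm/row [-0.0001 -0.0005  0.0001]
shift after turn [-0.0053  0.0054  0.1176]
tip px (np.float64(320.3852871566529), np.float64(213.77693753731117)) stud top px (np.float64(319.01306843316314), np.float64(212.9413447900375))
```

View pics/w3c.png

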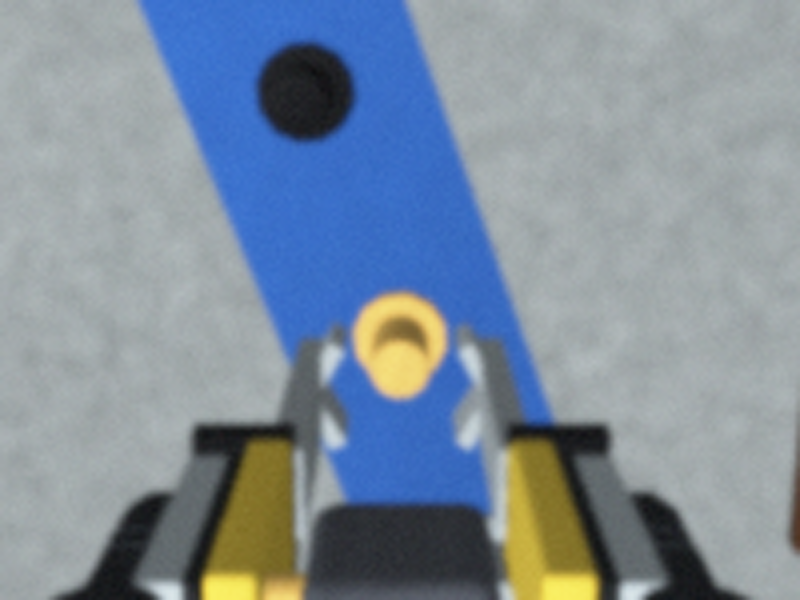

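The jaws sit evenly around the brass stud: post top at crop (400,365), jaws at x=335 and 465. Going down.

```bash
python3 -m pendant '-0.005 0.005 0.06 0 0 0;0 0 0.057 0 0 0;0 0 0 0 0 0;0 0 0 0 0 0;0 0 0 0 0 0'; python3 -c "
from h import *
go([555.2,-86.1,97],-99.0)"
```

```text
time: 7.3
position: [555.7, -85.6, 97.5]
orientation: [-3.141, -0.0, -1.727]
contact_force: [0.3, -0.2, -0.8]
finger_gap: 0.491
t 7.3 pos [555.7 -85.6  97.5] rpy [-1.7995e+02 -1.0000e-02 -9.8970e+01] F [ 0.3 -0.2 -0.8] gap 0.491
shift mm [0.6 0.4 0.5] per row [0.0031 0.002  0.0026]
turn deg [-0.05 -0.01  0.03] norm/row [-0.0009 -0.0001  0.0006]
shift after turn [0.0031 0.002  0.0026]
```

```bash
python3 -m pendant '0 0 0 0 0 0;0 0 0 0 0 0;0 0 0 0 0 0;0 0 0 0 0 0;0 0 0 0 0 0' 0.2 70; python3 -m pendant '0 0 -0.02 0 0 0;0 0 -0.06 0 0 0;0 0 -0.1 0 0 0;0 0 -0.1 0 0 0;0 0 -0.1 0 0 0;0 0 0 0 0 0;0 0 0 0 0 0'; python3 look.py w4; python3 - <<'E'
from h import *
go([462,217,175],-99.0,8)
f=np.load('pics/w4.npz');T=read_state()['position'];p=cv2.imread('pics/w4.png')
print("tip px",proj(f,T-[0,0,61.4]))
a=cv2.resize(p[120:270,220:420],None,fx=4,fy=4,interpolation=cv2.INTER_CUBIC);cv2.imwrite('pics/w4c.png',a)
E
```

```text
time: 7.92
position: [555.7, -85.6, 97.7]
orientation: [-3.141, -0.0, -1.727]
contact_force: [-1.2, 0.3, 5.4]
finger_gap: 0.25
time: 8.8
position: [554.7, -85.1, 172.4]
orientation: [3.14, 0.0, -1.727]
contact_force: [-0.0, 0.3, -2.8]
finger_gap: 0.247
t 8.85 pos [554.4 -85.  171.9] rpy [ 1.7987e+02  3.0000e-02 -9.8970e+01] F [ 0.2  0.2 -1.5] gap 0.246
shift mm [-284.   138.4   -2.6] per row [-0.1775  0.0865 -0.0016]
turn deg [0.13 0.03 0.03] norm/row [0.0003 0.0001 0.0001]
shift after turn [-0.1774  0.0866 -0.0019]
tip px (np.float64(319.8498149481398), np.float64(214.2968931450297))
```

View pics/w4c.png

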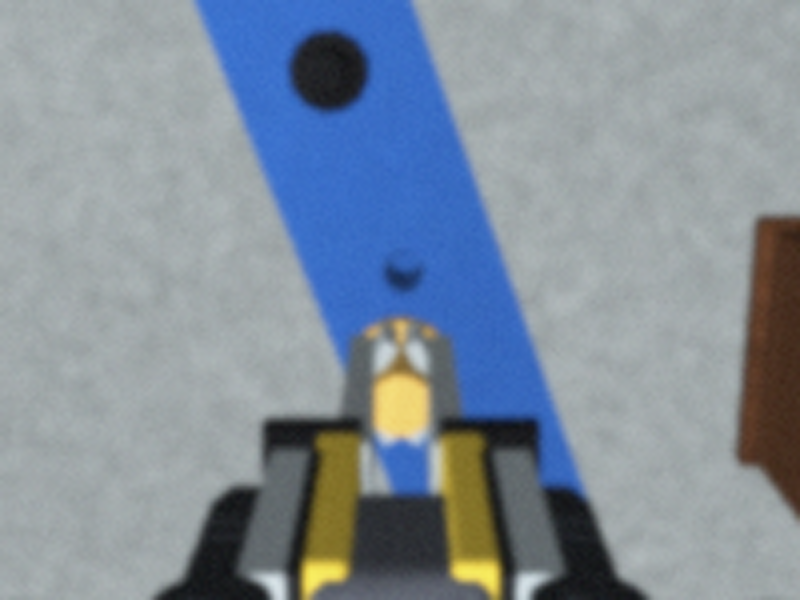

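The stud is held in the jaws by its post, upright. Moving to a viewpoint just short of the sleeve.

```bash
python3 -m pendant '-0.1 0.07 0 0 0 0;-0.18 0.12 0 0 0 0;-0.19 0.127 0 0 0 0;-0.19 0.127 0 0 0 0;-0.19 0.127 0 0 0 0;-0.19 0.127 0 0 0 0;-0.19 0.127 0 0 0 0;-0.19 0.12 0.06 0 0 0;0 0 0.07 0 0 0;0 0 0.05 0 0 0;0 0 0 0 0 0;0 0 0 0 0 0'; python3 look.py w5; python3 - <<'E'
from h import *
go([412.6,224.8,135],-99.0,8)
f=np.load('pics/w5.npz');p=cv2.imread('pics/w5.png');X=cloud(f,f["d"])
print("mark est px",proj(f,[462,217,35]))
u,v=map(int,proj(f,[462,217,35]))
sl=np.s_[max(v-60,0):v+60,u-60:u+60]
def rect(n,z0,z1):
    S=X[sl].reshape(-1,3);S=S[(S[:,2]>z0)&(S[:,2]<z1)];r=cv2.minAreaRect(S[:,:2].astype(np.float32));print(n,len(S),np.round(r[0],1),np.round(r[1],1),round(r[2],1),np.median(S[:,2]).round(1))
rect("sleeve",32,38);rect("plate",25.5,29)
a=cv2.resize(p[max(v-75,0):v+75,u-100:u+100],None,fx=4,fy=4,interpolation=cv2.INTER_CUBIC);cv2.imwrite('pics/w5c.png',a);print(u,v)
E
```

```text
time: 10.35
position: [413.5, 223.9, 137.3]
orientation: [-3.141, 0.0, -1.729]
contact_force: [0.3, -1.0, -0.6]
finger_gap: 0.248
t 10.4 pos [413.7 224.  137.5] rpy [-1.7995e+02  2.0000e-02 -9.9060e+01] F [-1.3  0.  -1.2] gap 0.249
shift mm [-0.6  1.2  2.5] per row [-0.0004  0.0008  0.0016]
turn deg [-0.05  0.02 -0.06] norm/row [-0.0001  0.     -0.0001]
shift after turn [-0.0004  0.0008  0.0016]
mark est px (np.float64(318.86206967863245), np.float64(144.50931716771868))
sleeve 969 [457.9 219.1] [28.  28.1] 78.8 34.4
plate 2934 [468.  229.2] [91.1 77.9] 68.9 26.5
318 144
```

View pics/w5c.png

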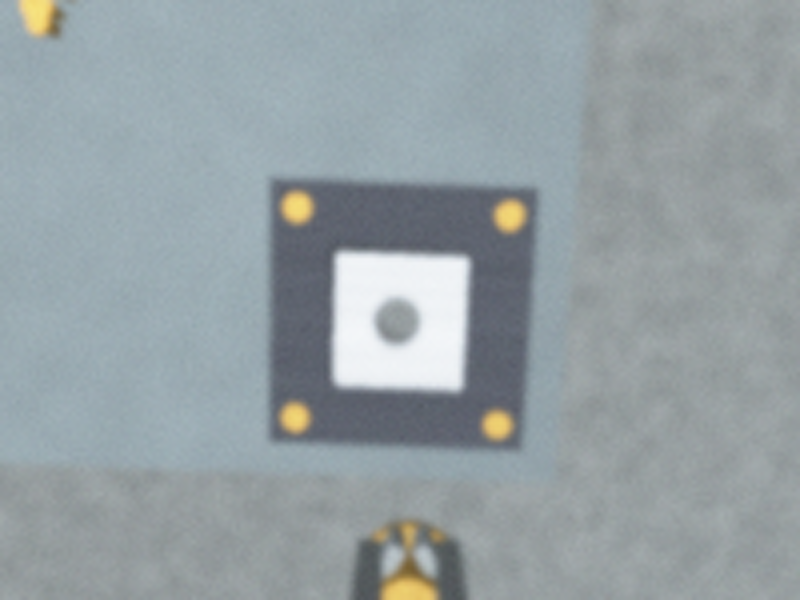

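The sleeve is clear: the white square with its hole is at crop (397,320), and the held stud's collar edge at (408,522). Next, the exact hole position, plus a check of the held stud.

```bash
python3 - <<'E'
from h import *
f=np.load('pics/w5.npz');p=cv2.imread('pics/w5.png');g=cv2.cvtColor(p,cv2.COLOR_BGR2GRAY)
o=(218,69);sq=g[o[1]+66:o[1]+94,o[0]+85:o[0]+115].astype(float)
w=np.clip(200-sq,0,None);w[(np.hypot(*(np.mgrid[:28,:30]-np.array([14,14.5])[:,None,None]))>9)]=0
yy,xx=np.mgrid[:28,:30];u=(w*xx).sum()/w.sum()+o[0]+85;v=(w*yy).sum()/w.sum()+o[1]+66
print("hole px",u,v,onz(f,u,v,34.5),onz(f,u,v,33))
T=np.array([413.6,224.0,137.4]);R=Ro.from_euler("xyz",[180,0,-99.0],degrees=True)
for n,q in dict(toprim=[0,-10,63.7],botrim=[0,-10,67.7],posttop=[0,0,43.7],postedgefar=[0,6,43.7]).items():
    print(n,np.round(proj(f,T+R.apply(q)),1))
print("measured: front rim (320,199.5); post-top centre ~",218+408/4)
c=calibration("wrist"); print(np.round(np.array(c["pose"])[:3,3],1),np.round(f["pose"][:3,3],1))
E
```

```text
hole px 316.6095467953875 149.28238133547868 [458.25804827 219.56787625  34.5       ] [458.10776564 219.6091178   33.        ]
toprim [319.7 200.8]
botrim [319.7 199.4]
posttop [319.6 222.4]
postedgefar [319.7 230.4]
measured: front rim (320,199.5); post-top centre ~ 320.0
[482.9 212.9 279.5] [482.8 212.8 279.2]
```

```bash
python3 -m pendant '0 -0.11 0 0 0 0;-0.012 -0.112 0 0 0 0;0 0 0.04 0 0 0;0 0 0 0 0 0;0 0 0 0 0 0;0 0 0 0 0 0'; python3 -c "
from h import *
for i in range(1): go([458.1,219.4,122],-99.0)
"
```

```text
time: 11.15
position: [456.5, 220.1, 129.1]
orientation: [3.141, 0.0, -1.727]
contact_force: [0.5, 0.6, -1.4]
finger_gap: 0.249
t 11.15 pos [456.5 220.1 129.1] rpy [179.99   0.   -98.94] F [ 0.5  0.6 -1.4] gap 0.249
shift mm [ 0.5 -1.6  7.1] per row [ 0.0025 -0.0082  0.0357]
turn deg [0.01 0.   0.06] norm/row [0.0002 0.     0.0009]
shift after turn [ 0.0024 -0.0082  0.0357]
```

```bash
python3 -m pendant '0.003 -0.006 0.02 0 0 0;0 0 0.02 0 0 0;0 0 0 0 0 0;0 0 0 0 0 0'; python3 -m pendant '0 0 0.01 0 0 0;0 0 0 0 0 0;0 0 0 0 0 0'; python3 -m pendant '0 0 0.01 0 0 0;0 0 0 0 0 0;0 0 0 0 0 0'
```

```text
time: 11.65
position: [458.2, 219.2, 121.0]
orientation: [3.141, -0.0, -1.727]
contact_force: [0.3, 0.1, -1.6]
finger_gap: 0.243
time: 12.02
position: [458.2, 219.2, 119.1]
orientation: [-3.142, 0.0, -1.727]
contact_force: [-0.4, 0.9, -0.9]
finger_gap: 0.253
time: 12.4
position: [458.2, 219.3, 117.1]
orientation: [3.142, -0.0, -1.727]
contact_force: [-0.3, -0.2, -1.3]
finger_gap: 0.245
```

```bash
python3 -m pendant '0 0 0.005 0 0 0;0 0 0 0 0 0;0 0 0 0 0 0';python3 -m pendant '0 0 0.005 0 0 0;0 0 0 0 0 0;0 0 0 0 0 0';
```

```text
time: 12.78
position: [458.2, 219.3, 116.1]
orientation: [3.142, 0.0, -1.727]
contact_force: [0.1, 0.3, -0.4]
finger_gap: 0.245
time: 13.15
position: [458.2, 219.3, 115.1]
orientation: [3.142, -0.0, -1.727]
contact_force: [-0.4, -1.0, -0.8]
finger_gap: 0.248
```

```bash
python3 -m pendant '0 0 0.005 0 0 0;0 0 0 0 0 0;0 0 0 0 0 0';
```

```text
time: 13.52
position: [458.2, 219.2, 114.1]
orientation: [3.142, -0.0, -1.727]
contact_force: [0.2, -0.5, -2.2]
finger_gap: 0.248
```

No contact 2.5 mm below the sleeve top, so the shank is in the hole. Continuing gently.

```bash
for i in 1; do :; done; python3 -m pendant '0 0 0.01 0 0 0;0 0 0 0 0 0;0 0 0.005 0 0 0;0 0 0 0 0 0'; 
```

```text
time: 14.02
position: [458.1, 219.2, 111.0]
orientation: [3.141, -0.0, -1.727]
contact_force: [0.1, 0.4, -1.5]
finger_gap: 0.247
```

```bash
python3 -m pendant '0 0 0.01 0 0 0;0 0 0 0 0 0;0 0 0.005 0 0 0;0 0 0 0 0 0';
```

```text
time: 14.52
position: [458.1, 219.2, 108.0]
orientation: [3.141, -0.0, -1.727]
contact_force: [-0.6, 0.3, -1.6]
finger_gap: 0.252
```

```bash
python3 -m pendant '0 0 0.01 0 0 0;0 0 0 0 0 0;0 0 0 0 0 0';
```

```text
time: 14.9
position: [458.2, 219.3, 106.1]
orientation: [-3.142, 0.0, -1.727]
contact_force: [-1.2, -0.5, -1.5]
finger_gap: 0.248
```

```bash
python3 -m pendant '0 0 0.01 0 0 0;0 0 0 0 0 0;0 0 0 0 0 0';python3 -m pendant '0 0 0.005 0 0 0;0 0 0 0 0 0;0 0 0 0 0 0'; python3 -m pendant '0 0 0.003 0 0 0;0 0 0 0 0 0;0 0 0 0 0 0'
```

```text
time: 15.28
position: [458.2, 219.3, 104.1]
orientation: [-3.141, 0.0, -1.727]
contact_force: [0.2, -0.2, -1.6]
finger_gap: 0.246
time: 15.65
position: [458.2, 219.3, 103.1]
orientation: [-3.142, 0.0, -1.727]
contact_force: [0.1, 0.1, -0.9]
finger_gap: 0.25
time: 16.02
position: [458.4, 219.3, 102.8]
orientation: [-3.141, 0.0, -1.727]
contact_force: [-0.7, 0.2, 2.1]
finger_gap: 0.251
```

```bash
python3 -m pendant '0 0 0.003 0 0 0;0 0 0 0 0 0;0 0 0 0 0 0'
```

```text
time: 16.4
position: [458.5, 219.3, 102.8]
orientation: [-3.141, 0.0, -1.727]
contact_force: [-1.9, -0.6, 4.5]
finger_gap: 0.243
```

Collar contact came at TCP 102.8, as predicted (102.7), with the shank fully in and the sleeve still up. Now pressing in small steps.

```bash
python3 -m pendant '0 0 0.005 0 0 0;0 0 0.005 0 0 0;0 0 0.005 0 0 0;0 0 0 0 0 0'; python3 -m pendant '0 0 0.005 0 0 0;0 0 0.005 0 0 0;0 0 0 0 0 0'; python3 -m pendant '0 0 0.005 0 0 0;0 0 0.005 0 0 0;0 0 0 0 0 0'
```

```text
time: 16.9
position: [458.7, 219.4, 100.8]
orientation: [-3.141, 0.0, -1.727]
contact_force: [-3.5, -1.7, 11.9]
finger_gap: 0.247
time: 17.27
position: [458.8, 219.3, 98.9]
orientation: [-3.141, 0.0, -1.727]
contact_force: [-3.2, -1.6, 12.8]
finger_gap: 0.249
time: 17.65
position: [458.8, 219.4, 96.9]
orientation: [-3.141, 0.0, -1.727]
contact_force: [-4.2, -1.7, 11.3]
finger_gap: 0.248
```

```bash
python3 -m pendant '0 0 0.005 0 0 0;0 0 0.005 0 0 0;0 0 0 0 0 0'; python3 -m pendant '0 0 0.004 0 0 0;0 0 0 0 0 0;0 0 0 0 0 0'; python3 -m pendant '0 0 0.003 0 0 0;0 0 0 0 0 0'
```

```text
time: 18.02
position: [458.8, 219.4, 94.9]
orientation: [-3.141, 0.0, -1.727]
contact_force: [-3.1, -1.1, 11.3]
finger_gap: 0.245
time: 18.4
position: [458.9, 219.4, 94.6]
orientation: [-3.141, 0.0, -1.727]
contact_force: [-4.7, -2.0, 14.8]
finger_gap: 0.25
time: 18.65
position: [459.0, 219.4, 94.6]
orientation: [-3.14, 0.0, -1.727]
contact_force: [-5.1, -1.9, 18.1]
finger_gap: 0.25
```

```bash
python3 -m pendant '0 0 0.005 0 0 0;0 0 0 0 0 0;0 0 0 0 0 0'; python3 look.py w6; python3 - <<'E'
from h import *
f=np.load('pics/w6.npz');X=cloud(f,f["d"]);p=cv2.imread("pics/w6.png")
S=X.reshape(-1,3);d=np.abs((S-[458,219.3,0])[:,:2]);m=(np.hypot(*d.T)>11)&(d.max(1)<13);print(np.percentile(S[m][:,2],[10,50,90]))
cv2.imwrite('pics/w6c.png',cv2.resize(p[120:270,220:420],None,fx=4,fy=4,interpolation=cv2.INTER_CUBIC))
E
```

```text
time: 19.02
position: [459.2, 219.4, 94.4]
orientation: [-3.14, 0.0, -1.727]
contact_force: [-7.8, -3.0, 22.4]
finger_gap: 0.249
[ 86.40450033 138.10649561 185.90263745]
```

View pics/w6c.png

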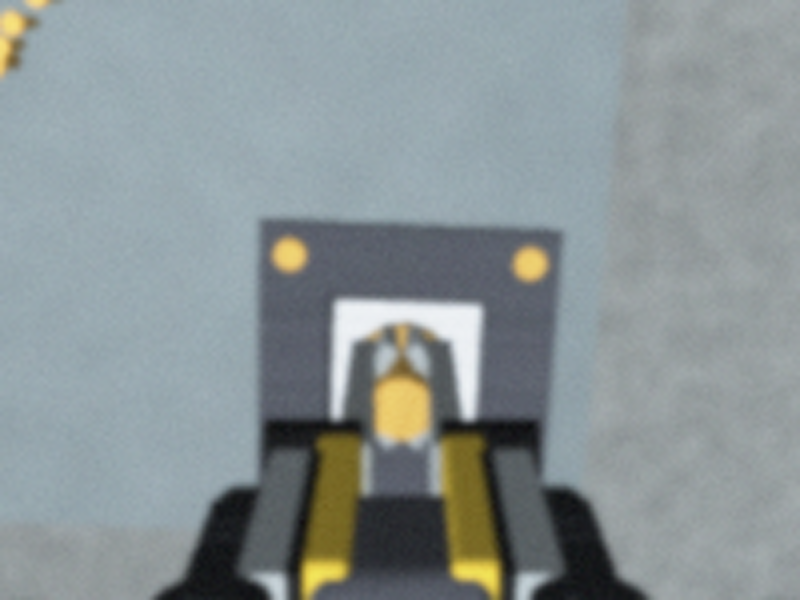

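The white square now sits at plate level around the seated stud. Unloading, then releasing the stud while keeping hold of the tongs.

```bash
python3 -m pendant '0 0 -0.008 0 0 0;0 0 -0.008 0 0 0;0 0 0 0 0 0'; python3 -m pendant '0 0 0 0 0 0;0 0 0 0 0 0;0 0 0 0 0 0;0 0 0 0 0 0' 0.49 60;  python3 -c "
from h import *
go([459.2,219.4,180],-99.0)"
```

```text
time: 19.45
position: [458.6, 219.3, 94.6]
orientation: [-3.141, 0.0, -1.727]
contact_force: [-2.0, -0.5, 7.8]
finger_gap: 0.245
time: 19.95
position: [458.1, 219.2, 93.4]
orientation: [3.141, -0.0, -1.727]
contact_force: [-0.2, 0.1, -1.3]
finger_gap: 0.495
t 19.95 pos [458.1 219.2  93.4] rpy [ 1.7998e+02 -1.0000e-02 -9.8970e+01] F [-0.2  0.1 -1.3] gap 0.495
shift mm [ -0.3  -1.1 -86.6] per row [-0.0017 -0.0053 -0.4331]
turn deg [ 0.02 -0.01  0.03] norm/row [ 0.0004 -0.0001  0.0006]
shift after turn [-0.0017 -0.0055 -0.4331]
```

```bash
python3 -m pendant '0 0 -0.03 0 0 0;0 0 -0.07 0 0 0;0 0 -0.1 0 0 0;0 0 -0.1 0 0 0;0 0.12 0 0 0 0;0 0.12 0 0 0 0;0 0 0 0 0 0;0 0 0 0 0 0';python3 look.py w7; python3 - <<'E'
from h import *
go([503.5,-238.8,190],-99.0,9)
f=np.load('pics/w7.npz');X=cloud(f,f["d"]);p=cv2.imread("pics/w7.png")
u,v=map(int,proj(f,[458,219,30]));print(u,v)
S=X[v-60:v+60,u-60:u+60].reshape(-1,3);q=(S-[458.1,219.3,0])[:,:2]@np.array([[np.cos(np.radians(-11.2)),-np.sin(np.radians(-11.2))],[np.sin(np.radians(-11.2)),np.cos(np.radians(-11.2))]])
r=np.hypot(*q.T);a=np.abs(q).max(1)
for n,m in dict(sleeve=(a<13)&(r>11.5),plate=(a>16)&(a<20),panel=(a>42)&(q[:,0]>0)).items():print(n,m.sum(),np.percentile(S[m][:,2],[10,50,90]).round(1))
m=(r<15)&(S[:,2]>48);print("post top",S[m].mean(0).round(1))
m=(r<9)&(S[:,2]<36)&(S[:,2]>29);print("collar z",np.median(S[m][:,2]))
cv2.imwrite('pics/w7c.png',np.vstack([cv2.resize(p[v-50:v+100,u-100:u+100],None,fx=4,fy=4,interpolation=cv2.INTER_CUBIC)]))
E
```

```text
time: 20.95
position: [411.9, 226.9, 154.7]
orientation: [-3.139, 0.001, -1.727]
contact_force: [-0.1, -0.6, -1.3]
finger_gap: 0.49
t 21.0 pos [412.  226.8 154.5] rpy [-1.7989e+02  5.0000e-02 -9.8970e+01] F [ 0.4  1.  -0.9] gap 0.492
shift mm [ 445.6 -163.1  -35.5] per row [ 0.2476 -0.0906 -0.0197]
turn deg [-0.11  0.05  0.03] norm/row [-0.0002  0.0001  0.    ]
shift after turn [ 0.2476 -0.0907 -0.0197]
320 145
sleeve 295 [25.5 26.3 27.3]
plate 646 [25.5 26.4 27.2]
panel 3150 [-0.2 23.  24.2]
post top [458.9 219.4  50.3]
collar z 30.361578713776453
```

View pics/w7c.png

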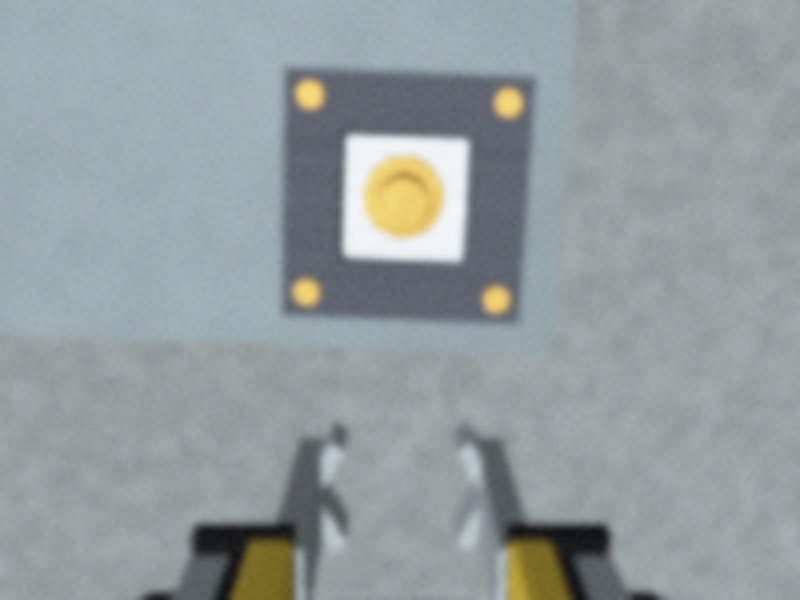

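Depth gives the sleeve at 26.3 and the plate at 26.4, so it is flush, with the stud seated. The tongs hang straight. Returning to the holder.

```bash
python3 -m pendant '0.12 -0.045 -0.09 0 0 0;0.22 -0.08 -0.09 0 0 0;0.235 -0.086 0 0 0 0;0.235 -0.086 0 0 0 0;0.235 -0.086 0 0 0 0;0.235 -0.086 0 0 0 0;0.235 -0.086 0 0 0 0;0.235 -0.086 0 0 0 0;0.235 -0.086 0 0 0 0;0.235 -0.086 0 0 0 0;0 0 0 0 0 0;0 0 0 0 0 0';python3 look.py w8; python3 - <<'E'
from h import *
go([503.3,-238.7,150],-99.0)
f=np.load('pics/w8.npz');X=cloud(f,f["d"]);S=X.reshape(-1,3);S=S[(abs(S[:,2]-74.5)<2.5)&(np.abs(S[:,0]-503)<60)&(np.abs(S[:,1]+239)<80)];print(len(S),cv2.minAreaRect(S[:,:2].astype(np.float32)))
E
```

```text
time: 22.5
position: [502.1, -237.4, 189.3]
orientation: [3.141, 0.001, -1.728]
contact_force: [0.4, 0.4, -1.4]
finger_gap: 0.494
t 22.55 pos [ 502.  -236.7  189.3] rpy [ 1.7995e+02  5.0000e-02 -9.8960e+01] F [ 1.2  0.6 -0.3] gap 0.489
shift mm [ 1.8 -1.6 39.3] per row [ 0.0091 -0.008   0.1966]
turn deg [0.05 0.05 0.04] norm/row [0.0008 0.0008 0.0006]
shift after turn [ 0.009  -0.0079  0.1967]
6661 ((503.2291259765625, -238.7093505859375), (120.28218841552734, 70.36930084228516), 81.26580810546875)
```

```bash
python3 -m pendant '0.007 -0.006 0.1 0 0 0;0 0 0.12 0 0 0;0 0 0 0 0 0;0 0 0 0 0 0;0 0 0 0 0 0';python3 look.py w9; python3 - <<'E'
from h import *
go([503.3,-238.7,82],-99.0)
p=cv2.imread('pics/w9.png');cv2.imwrite('pics/w9c.png',cv2.resize(p[100:280,200:440],None,fx=3,fy=3,interpolation=cv2.INTER_CUBIC))
E
```

```text
time: 23.18
position: [504.1, -238.9, 147.2]
orientation: [-3.139, -0.001, -1.727]
contact_force: [-0.8, -0.4, -1.7]
finger_gap: 0.491
t 23.23 pos [ 504.  -239.1  147.1] rpy [-1.7987e+02 -6.0000e-02 -9.8950e+01] F [ 0.3 -0.1 -1.9] gap 0.484
shift mm [-0.3  0.9 65.1] per row [-0.0016  0.0043  0.3254]
turn deg [-0.13 -0.06  0.06] norm/row [-0.0022 -0.001   0.0009]
shift after turn [-0.0012  0.0036  0.3254]
```

View pics/w9c.png

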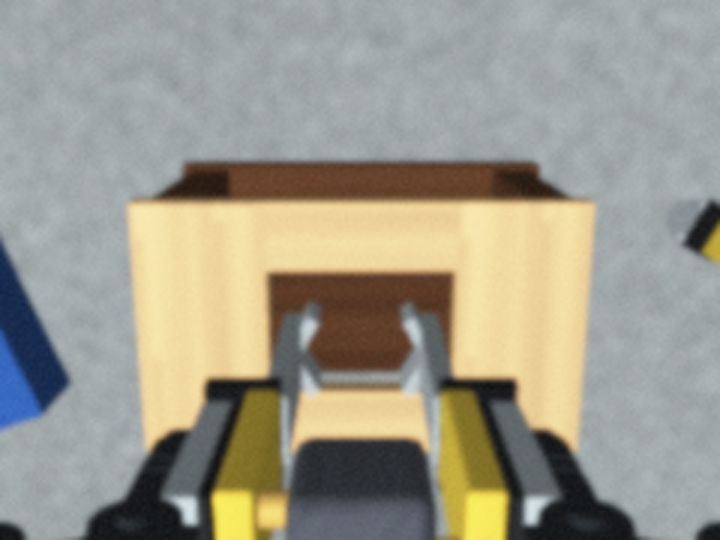

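The jaws are centred over the slot: legs span crop x 275–445, slot 268–452. Lowering.

```bash
python3 -m pendant '-0.001 0.003 0.05 0 0 0;0 0 0.05 0 0 0;0 0 0.05 0 0 0;0 0 0 0 0 0'; python3 -m pendant '0 0 0.05 0 0 0;0 0 0.05 0 0 0;0 0 0.04 0 0 0;0 0 0.015 0 0 0;0 0 0 0 0 0;0 0 0 0 0 0'
```

```text
time: 23.72
position: [501.5, -237.8, 113.9]
orientation: [3.138, 0.001, -1.727]
contact_force: [-0.3, 0.5, 0.3]
finger_gap: 0.493
time: 24.48
position: [502.9, -238.7, 85.1]
orientation: [-3.141, -0.0, -1.727]
contact_force: [0.1, 0.9, -1.9]
finger_gap: 0.489
```

```bash
python3 -m pendant '0 0 0.01 0 0 0;0 0 0 0 0 0;0 0 0 0 0 0'; python3 -m pendant '0 0 0.007 0 0 0;0 0 0 0 0 0;0 0 0 0 0 0'
```

```text
time: 24.85
position: [502.6, -238.5, 82.7]
orientation: [-3.141, -0.0, -1.727]
contact_force: [0.0, 0.2, -1.5]
finger_gap: 0.49
time: 25.22
position: [502.8, -238.6, 81.5]
orientation: [-3.141, -0.0, -1.727]
contact_force: [0.4, 0.4, 0.9]
finger_gap: 0.491
```

Contact with the holder top at the expected height. Releasing, then lifting straight up.

```bash
python3 -m pendant '0 0 0 0 0 0;0 0 0 0 0 0;0 0 0 0 0 0;0 0 0 0 0 0;0 0 0 0 0 0' 1 60; python3 -m pendant '0 0 -0.04 0 0 0;0 0 -0.1 0 0 0;0 0 -0.15 0 0 0;0 0 -0.2 0 0 0;0 0 -0.2 0 0 0;0 0 0 0 0 0;0 0 0 0 0 0'; python3 look.py w10; python3 - <<'E'
from h import *
f=np.load('pics/w10.npz');X=cloud(f,f["d"]);S=X.reshape(-1,3);S=S[(np.abs(S[:,0]-503)<60)&(np.abs(S[:,1]+239)<80)]
for n,a,b in(("grips",108,119),("top",72,77)):
    s=S[(S[:,2]>a)&(S[:,2]<b)];print(n,len(s),cv2.minAreaRect(s[:,:2].astype(np.float32)),np.percentile(s[:,2],99))
s=S[(S[:,2]>119)&(S[:,2]<140)];print("bow zmax",s[:,2].max())
p=snapshot("scene")[0];cv2.imwrite("pics/s2.png",np.hstack([cv2.resize(p[160:260,120:280],None,fx=3,fy=3),cv2.resize(p[160:260,330:430],None,fx=3,fy=3)]))
E
```

```text
time: 25.85
position: [502.6, -238.5, 81.3]
orientation: [-3.142, -0.0, -1.727]
contact_force: [0.6, 0.7, 1.0]
finger_gap: 0.999
time: 26.72
position: [502.3, -238.2, 219.1]
orientation: [3.141, 0.0, -1.727]
contact_force: [0.3, -0.2, 0.2]
finger_gap: 1.003
grips 768 ((503.576904296875, -238.44512939453125), (47.763832092285156, 20.124359130859375), 80.77989196777344) 118.71340047553198
top 5489 ((503.29132080078125, -238.70462036132812), (120.3951416015625, 69.61225891113281), 80.97645568847656) 76.10893508961111
bow zmax 128.076686453611
```

View pics/s2.png

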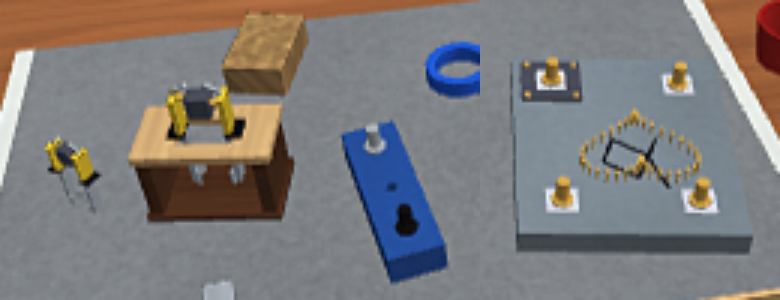

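The tongs stand in the holder, sprung open at the starting height. The stud is flush in the panel corner, and the rest of this crop looks undisturbed.

```bash
python3 -c "
from station import *
print(hand_in())"
```

```text
the job is handed in; nothing more can be done
None
```

The job is done and handed in at about 27 s of the 72 s allowed. I took the larger tongs from the holder, gripped the middle (brass) stud and put its shank into the raised sleeve. I then pressed the sleeve down, let go of the stud and stood the tongs back in the holder.

- **Feeling the shank in:** there was no measurable push until the collar met the sleeve. That came at TCP height 102.8 mm, against 102.7 predicted, at about 5 N, so the sleeve was still up.
- **Pressing:** the sleeve moved about 8 mm at roughly 12–14 N and stopped. The final push was about 22 N, against the 45 N limit.
- **Flush check:** afterwards the wrist camera's depth gave the sleeve at 26.3 mm and the plate at 26.4 mm. The stud is seated on it.
- **Tongs:** they are back within 1 mm of where they started, sprung open at 48 mm and at full height. The gripper is clear of everything.
- **Rest of the scene:** the last picture shows the holder, the other two studs, the small tongs, the cork block and the panel undisturbed. The hammer, glue, jar and tin were mostly outside that crop.

**Readings that disagreed:** the side camera was up to about 5 mm off the others, so I relied on the wrist camera. The finger opening read about 21 mm on the stud instead of 26, with the stud firmly held. I gripped the tongs twice at the start because the first grip was about 4 mm too high.

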